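# Slide a helicoid under the height bridge

### The arm

A 6-joint arm with a two-finger parallel gripper is mounted at the origin on the work surface. World frame = base frame: x ahead of the robot, y to its left, z up, the work surface at z = 0. Lengths are in m, angles in rad, forces in N, time in s.
With the tool pointing down it reaches from about 0.3 to 0.875 m from the base axis. Payload 6.4 kg.
Tool frame: the origin (TCP) lies midway between the tips of the shut fingers; the grasp point (between the pads) lies 19 mm behind it; z points along the fingers, x is the direction in which the jaws open and shut, and the axes are right-handed (so a half turn about z gives the same grasp; the last joint's range is limited). The gripper opens to 88 mm and grips with 3 to 60 N. Pads are 18 mm wide; open, the fingers measure 123 mm over their backs; the gripper's body (75 mm by 187 mm) begins 45 mm behind the grasp point.
Start: joints at [1.082, 0.181, 1.607, -0, 1.354, -0.206], TCP at [0.16, 0.552, 0.239] pointing down, gripper open.
Joint ranges: [-2.99, 2.99], [-0.89, 2.07], [0.3, 2.58], [-1.14, 4.28], [0, 2.63], [-3.12, 3.12]. Speed limits (rad/s): [2.57, 2.57, 3.01, 3.14, 3.14, 3.14].

### API

Orientations are given as a unit quaternion [w, x, y, z].
In Python, from workcell import ctrl gives the robot as it stands. The module is installed in compiled form; this text tells all that it offers.
- The arm moves only by the shell command python3 -m jog 'ROWS' [OPENING]. ROWS is JSON, a list of rows, each an object with "xyz": the shift along the tool's x, y, z in m, a list of three; "angular": the turn, a rotation vector about the tool's x, y, z in degrees, a list of three. In form: [{"xyz": [dx, dy, dz], "angular": [wx, wy, wz]}, ...]. A call has 1 to 20 rows; each row is the pose to reach, as a shift and turn from the pose commanded when the call began, along the tool's axes at that moment; what a row does not reach only later rows make up. A row lasts 1/10 s, in which the tool goes at most 50 mm and 8.59 degrees, less where a joint would pass 70% of its speed; a pose out of reach is approached as far as the arm can. A call with a gripper value outside its range is refused whole. OPENING is the closure, from 0 (fully open) to 1 (shut), set as the call begins (- or left out, the last holds). The fingers move at their own pace and stop on an object; the grip force is fixed at half the most. Time passes only in rows, so rows that repeat a pose let the fingers close. It gives the time, the measured TCP pose, the force and the opening at its end, in the units of the state.
- ctrl.get_obs(): the state, without advancing time (a new reading comes with each control period).
- ctrl.capture(name): name is "side" or "top" or "wrist"; returns a dict with "img" (400x640x3 uint8, blue, green, red), "fx", "fy", "cx", "cy" (pixels), "T" (4x4, takes a point from camera to world coordinates); the wrist camera has in their place "tool_from_camera" (4x4, takes a point from camera to tool coordinates, whose origin is the TCP and whose axes are the tool frame's). Camera axes: x right, y up, looking along -z (the intrinsics and any distortion apply to the point x, -y, -z); pixel columns grow to the right and rows downward; lengths in m; the calibration is good to about 2 mm. The wrist camera is an equidistant fisheye: a pixel r from the principal point sees the ray r / f radians off the axis. A picture is of the moment at which its call begins: read the wrist's pose just before it. There is no depth.
- ctrl.hand_in(): hands the job in, once; it reports no verdict.
The state is a dict: "time": time; "joint_positions": joint angles; "joint_vel": joint speeds; "joint_torque": joint torques, N m; "tool_pos": TCP position; "eef_rot": TCP orientation; "wrist_force": force on the tool from outside, world axes, zero at the start; "wrist_torque": the same for the moment, N m; "finger_gap": opening from 0.0 (shut) to 1.0 (fully open).
Only numpy, scipy, OpenCV 4.12 (cv2) and the standard library are available. Lean on these libraries where they do the work, as an engineer would, in place of code of your own. Each camera call takes 0.05 s, during which the arm holds its last target.

### The job

Check the green helicoid's height: push its flat carrier plate along the desk, ring and all, in through the open mouth of the steel height bridge until the plate's leading end rests squarely against the brass stop on the far side, then take the hand away. Only push it, keeping it flat on the desk: do not lift or tip it. Leave the prism housing, the film advance lever and the ceramic cup where they are.

Things in the scene. Friction and masses are not known exactly. Their poses are not given: they have to be found in the camera images.
- carrier: Loose flat aluminium plate, 110 mm long (its x axis), 64 mm wide (y), 10 mm thick, about 0.2 kg, flat on the desk, with a green helicoid ring (50 mm diameter) fixed on its middle; total height 28 mm. Origin at the centre of the plate's underside, z up. Either end may lead. It starts before the bridge's mouth, up to 35 mm out of line and 0.35 rad skewed.
- bridge: Low steel bridge, fixed to the desk. Origin on the desk under its middle, z up. The passage runs along its x axis: open mouth on the -x side, the carrier goes in towards +x. Two legs 14 mm thick, x from -25 to +25 mm, inner faces at y = -38 and +38 mm (passage 76 mm wide). Crossbars: 33 mm headroom, top 45 mm above the desk.
- prism: Bystander: loose black enamel prism housing, stepped, 46 by 56 by 42 mm high. Origin at the centre of its underside.
- lever: Bystander: loose chrome film advance lever, lying flat, 68 mm long, 8 to 9 mm high: a 26 mm round hub with an arm along its x axis to a black tip. Origin under the centre of the hub.
- cup: Bystander: loose white ceramic parts cup, 60 mm across the rim, 45 mm high. Origin at the centre of its underside.
- stop (a point): Middle of the inner face of the brass stop bar, fixed to the bridge at its x = +55 mm, y = 0, 7 mm above the desk. The bar is 14 mm high; low side rails (14 mm high, inner faces level with the legs') join it to the legs. With the carrier home against it, the carrier's origin lies over the bridge's and its trailing end stands out of the mouth, at bridge x = -55 mm.
Not all that is in view belongs to the job. Several things look just like the bridge: the one meant starts farthest to the robot's right. What is shaped like the carrier but black is not meant.

How it is judged:
On the way:
1. the carrier's leading end is between the legs of the bridge, the plate flat on the desk (x of carrier in the frame of bridge above -0.07 m and y of carrier in the frame of bridge between -0.012 and 0.012 m and height (world z) of carrier below 0.004 m), for 0.05 s.
At the end, for the whole second after the job is handed in: The carrier lies flat and at rest under the bridge, its end within 5 mm of the stop (origin within 5 mm of the bridge's along the passage and 12 mm across) and square to it within 0.1 rad; prism housing, lever and cup are within 15 mm of where they began (x of carrier in the frame of bridge between -0.005 and 0.005 m and y of carrier in the frame of bridge between -0.012 and 0.012 m and angle between the x axis of carrier and the x axis of bridge, either way round below 0.1 rad and height (world z) of carrier below 0.004 m and angle between carrier's own z axis and vertical below 0.04 rad and linear speed of carrier below 0.01 m/s and distance of each of prism, lever, cup from where it was at the start of the episode below 0.015 m); the robot touches nothing.
It fails at once if the carrier is lifted more than 8 mm off the desk (height (world z) of carrier above 0.008 m).
It fails at once if the carrier is tipped by more than 0.12 rad (angle between carrier's own z axis and vertical above 0.12 rad).
It fails at once if the black prism housing is moved more than 15 mm (distance of prism from where it was at the start of the episode above 0.015 m).
It fails at once if the film advance lever is moved more than 15 mm (distance of lever from where it was at the start of the episode above 0.015 m).
It fails at once if the ceramic cup is moved more than 15 mm (distance of cup from where it was at the start of the episode above 0.015 m).
It also fails if it takes over 72 s, if anything falls off the work surface, if the arm or the gripper's body presses on something with over 40 N, if the wrist force passes 120 N, or if a joint passes its speed limit or range.

## Working session

There is one attempt and no reset: what is moved stays moved. The work goes in short steps, Python scripts to look and compute and a shell command to move; the robot and the scene stay as the last step left them, time stands still between calls to the robot, and variables do not carry over. Pictures are saved under pics/ and viewed, and the job is handed in when it is done.

```bash
mkdir -p pics
cat > h.py <<'E'
import numpy as np,cv2
from workcell import ctrl
def shot(n,f):
    c=ctrl.capture(n); cv2.imwrite('pics/'+f,c['img']); np.savez('pics/'+f+'.npz',**{k:np.array(v) for k,v in c.items()}); return c
def ray(c,u,v):
    d=np.array([(u-c['cx'])/c['fx'],-(v-c['cy'])/c['fy'],-1.]); T=np.array(c['T']); return T[:3,3],T[:3,:3]@d
def pt(c,u,v,z):
    o,d=ray(c,u,v); return o+d*(z-o[2])/d[2]
def load(f): return dict(np.load('pics/'+f+'.npz'))
E
python3 - <<'E'
from h import *
print(ctrl.get_obs())
for n in('top','side','wrist'):
    c=shot(n,n+'0.png'); print(n,{k:(np.round(v,3).tolist()) for k,v in c.items() if k!='img'})
E
```

```text
{'time': 0.0, 'joint_positions': array([ 1.08171309e+00,  1.81523650e-01,  1.60797422e+00, -2.36669250e-05,
        1.35381372e+00, -2.06291573e-01]), 'joint_vel': array([-1.61949093e-03, -5.62310783e-04, -1.33185978e-03, -6.70878491e-05,
        3.88162028e-04, -9.59674489e-04]), 'joint_torque': array([-1.99676993e-03, -4.33861685e+01, -3.41838205e+01,  7.00160977e-02,
        3.84776818e-02, -1.42558001e-04]), 'tool_pos': array([0.16017899, 0.5516896 , 0.23783625]), 'eef_rot': array([ 3.74765318e-04,  7.99697334e-01,  6.00402727e-01, -7.73544929e-04]), 'wrist_force': array([ 0.70737658, -0.75910003,  0.7527721 ]), 'wrist_torque': array([-0.00767581,  0.02875255, -0.03096554]), 'finger_gap': 1.0061640620233705}
top {'fx': 417.919, 'fy': 417.919, 'cx': 319.398, 'cy': 205.633, 'T': [[-0.12, 0.971, -0.209, 0.41], [-0.993, -0.118, 0.022, 0.014], [-0.003, 0.21, 0.978, 0.846], [0.0, 0.0, 0.0, 1.0]]}
side {'fx': 387.412, 'fy': 387.412, 'cx': 317.53, 'cy': 204.522, 'T': [[0.997, 0.057, -0.048, 0.547], [-0.075, 0.766, -0.639, -0.467], [-0.0, 0.64, 0.768, 0.597], [0.0, 0.0, 0.0, 1.0]]}
wrist {'fx': 309.707, 'fy': 309.707, 'cx': 321.157, 'cy': 202.888, 'tool_from_camera': [[1.0, 0.001, -0.0, -0.0], [0.0, -0.958, -0.286, -0.073], [-0.0, 0.286, -0.958, -0.147], [0.0, 0.0, 0.0, 1.0]]}
```

View pics/top0.png

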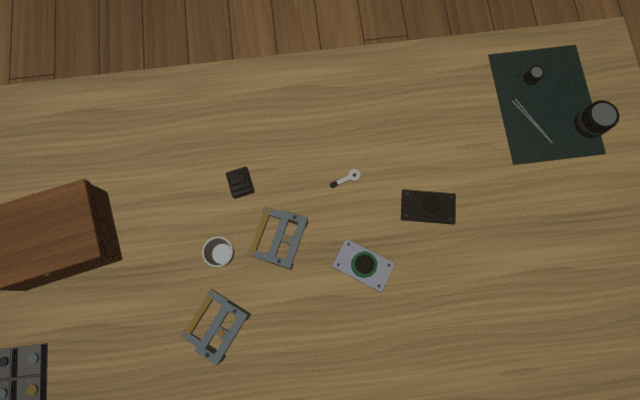

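View pics/side0.png

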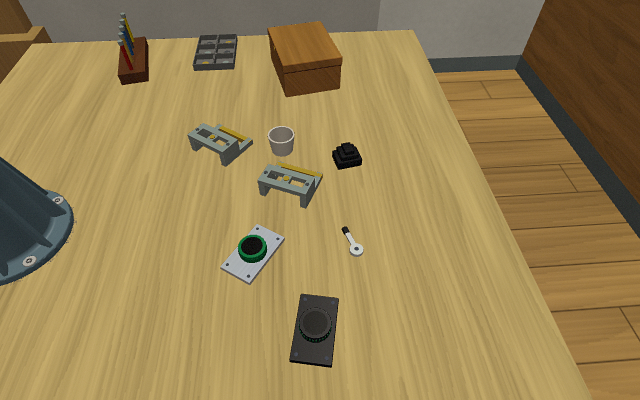

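Top view: bridge candidates at (279,238) and (217,328). Image right is the robot's right (-y), so the one at (279,238) fits; the green-ring plate at (364,265) is the carrier (the black plate at (428,207) is not). Confirming this in an enlarged crop.

Run:
```python
from h import *
c=load('top0.png'); im=c['img']
cr=im[170:370,170:470]
cr=cv2.convertScaleAbs(cr,alpha=1.7)
cv2.imwrite('pics/crop0.png',cv2.resize(cr[0:133,60:260],None,fx=4,fy=4,interpolation=cv2.INTER_CUBIC))
for u,v in[(279,238),(217,328)]: print(pt(c,u,v,.045))
hsv=cv2.cvtColor(im,cv2.COLOR_BGR2HSV)
print(hsv[250,345],hsv[232,290],hsv[280,400],hsv[236,258])
m=((hsv[...,1]<60)&(hsv[...,2]>90)).astype(np.uint8)
n,l,s,ce=cv2.connectedComponentsWithStats(m)
for i in range(1,n):
    if s[i,4]>60: print(s[i],ce[i])
```

```text
[0.52773072 0.08114694 0.045     ]
[0.37509894 0.21150065 0.045     ]
[113  15 136] [ 18 104 137] [ 18 104 133] [ 21 140 120]
[336 169  24  16 175] [349.58285714 176.73714286]
[ 253  209   55   59 1074] [283.33240223 238.32122905]
[202 236  31  31 508] [219.4488189  252.31889764]
[ 332  239   63   53 1259] [363.07148531 265.06115965]
[ 181  289   66   76 1252] [217.14376997 329.65734824]
```

View pics/crop0.png

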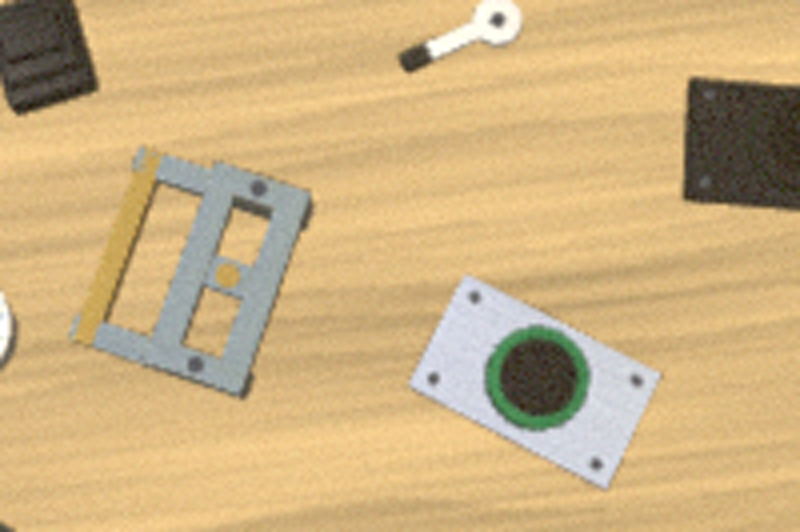

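Confirmed: stop bar is brass on the left in the crop, mouth facing the carrier. Now measure poses.

```bash
cat > m.py <<'E'
from h import *
def rect(c,m,z):
    cs,_=cv2.findContours(m.astype(np.uint8),cv2.RETR_EXTERNAL,cv2.CHAIN_APPROX_NONE)
    k=max(cs,key=cv2.contourArea)[:,0]
    P=np.array([pt(c,u,v,z)[:2] for u,v in k])
    r=cv2.minAreaRect((P*1000).astype(np.float32))
    b=cv2.boxPoints(r)
    e=b[1]-b[0],b[2]-b[1]; L=max(e,key=np.linalg.norm)
    return np.array(r[0]),r[1],L/np.linalg.norm(L)
def carrier(c,lo=(320,225),hi=(410,300)):
    im=c['img'];hsv=cv2.cvtColor(im,cv2.COLOR_BGR2HSV)
    m=((hsv[...,1]<60)&(hsv[...,2]>60)&(hsv[...,0]>90));k=np.zeros_like(m);k[lo[1]:hi[1],lo[0]:hi[0]]=1
    m=m&k
    m=cv2.morphologyEx(m.astype(np.uint8),cv2.MORPH_CLOSE,np.ones((5,5)))
    return rect(c,m,.010)
E
python3 - <<'E'
from m import *
for n in['top0.png']:
    c=load(n); print('carrier',carrier(c))
    s=lambda a,b,z: pt(c,230+(a-1.5)/4,170+(b-1.5)/4,z)[:2]*1000
    print('brass dot',s(228,276,.045),'screws',s(259,188,.045),s(196,364,.045))
    a,b,d=s(310,190,.045),s(240,390,.045),s(217,163,.045)
    print('mouth top corners',a,b,d,np.linalg.norm(a-b),np.linalg.norm(a-d))
    y=s(259,188,.045)-s(196,364,.045); print('yaw y',np.degrees(np.arctan2(y[1],y[0])))
    e=a-b; print('edge',np.degrees(np.arctan2(e[1],e[0])))
    # stop bar top inner edge
    p,q=s(153,185,.014),s(108,325,.014); print('stop',p,q,(p+q)/2)
    print('lever,cup,prism',s(497,20,.008),pt(c,219,252,.045),s(50,50,.04))
s=load('side0.png')
print('side carrier corners',[pt(s,u,v,.01)[:2]*1000 for u,v in[(258,225),(285,238),(248,283),(221,267)]])
# side crop
cv2.imwrite('pics/crop1.png',cv2.resize(s['img'][120:290,200:400],None,fx=4,fy=3.5,interpolation=cv2.INTER_CUBIC))
E
```

```text
carrier (array([460.13354492, -76.73836517]), (108.10049438476562, 61.906341552734375), array([0.56802005, 0.82301474], dtype=float32))
brass dot [524.75389908  66.66109189] screws [565.87090851  47.18430547] [484.59439585  86.18513433]
mouth top corners [561.88991036  22.60540325] [469.84527651  66.63555147] [580.71609293  66.25245307] 102.03366391492067 47.53409416961727
yaw y -25.634189011658695
edge -25.56442390653779
stop [579.89416152 101.64127678] [511.95318422 130.56894889] [545.92367287 116.10511283]
lever,cup,prism [646.64379188 -83.99177484] [0.51469543 0.19806491 0.045     ] [649.16462561 143.56615386]
side carrier corners [array([467.42354534, -20.13944755]), array([517.7068191 , -53.84850084]), array([ 453.43944882, -141.60082683]), array([ 405.34560451, -106.8930881 ])]
```

View pics/crop1.png

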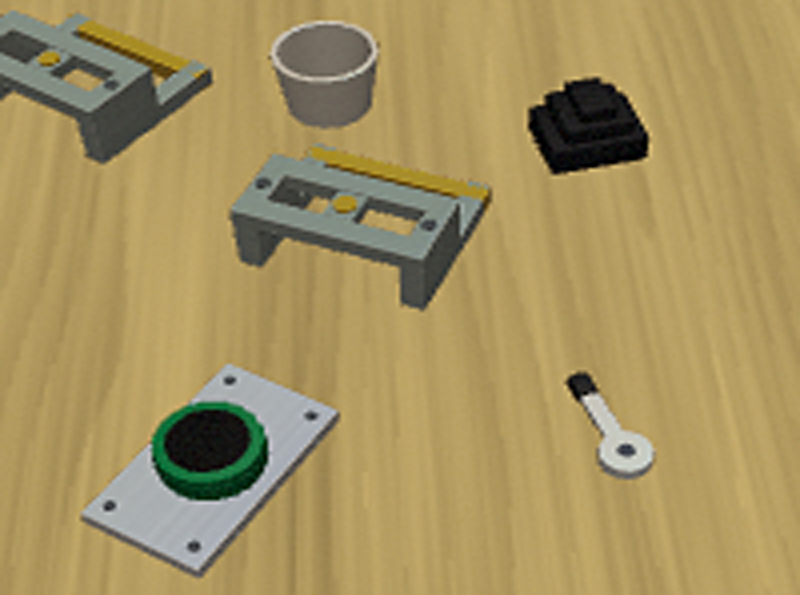

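```bash
cat > plan.py <<'E'
from h import *
from scipy.spatial.transform import Rotation as R
def tool():
    o=ctrl.get_obs(); q=o['eef_rot']; return np.array(o['tool_pos']),R.from_quat(np.roll(q,-1)),o
def target(x,y,z,yawdeg):
    a=np.radians(yawdeg); X=np.array([np.cos(a),np.sin(a),0]);Z=np.array([0,0,-1.]);Y=np.cross(Z,X)
    return np.array([x,y,z]),R.from_matrix(np.stack([X,Y,Z],1))
def delta(p,r,start=None):
    p0,r0=start or tool()[:2]
    return (r0.inv().apply(p-p0)*1000).round(1),np.degrees((r0.inv()*r).as_rotvec()).round(2)
BC=np.array([.525,.067]);BA=64.4
def b2w(x,y):
    a=np.radians(BA); return BC+np.array([np.cos(a)*x-np.sin(a)*y,np.sin(a)*x+np.cos(a)*y])
def w2b(p):
    a=np.radians(BA); d=np.array(p)[:2]-BC; return np.array([np.cos(a)*d[0]+np.sin(a)*d[1],-np.sin(a)*d[0]+np.cos(a)*d[1]])
E
python3 - <<'E'
from plan import *
c=np.array([.460,-.0775]);a=np.radians(55.4);u=np.array([np.cos(a),np.sin(a)])
print('carrier in bridge',w2b(c)*1000)
p=c-u*(.055+.040); print(p)
print(delta(*target(*p,.10,55.4-90)))
E
```

```text
carrier in bridge [-158.40037374   -3.81727649]
[ 0.40605484 -0.15569796]
(array([-610.6,  433.5,  138.7]), array([6.0000e-02, 6.0000e-02, 1.0839e+02]))
```

```bash
python3 -m jog '[{"xyz":[-0.611,0.434,0],"angular":[0,0,108.4]},{"xyz":[-0.611,0.434,0],"angular":[0,0,108.4]},{"xyz":[-0.611,0.434,0],"angular":[0,0,108.4]},{"xyz":[-0.611,0.434,0],"angular":[0,0,108.4]},{"xyz":[-0.611,0.434,0],"angular":[0,0,108.4]},{"xyz":[-0.611,0.434,0],"angular":[0,0,108.4]},{"xyz":[-0.611,0.434,0],"angular":[0,0,108.4]},{"xyz":[-0.611,0.434,0],"angular":[0,0,108.4]},{"xyz":[-0.611,0.434,0],"angular":[0,0,108.4]},{"xyz":[-0.611,0.434,0],"angular":[0,0,108.4]},{"xyz":[-0.611,0.434,0],"angular":[0,0,108.4]},{"xyz":[-0.611,0.434,0],"angular":[0,0,108.4]},{"xyz":[-0.611,0.434,0],"angular":[0,0,108.4]},{"xyz":[-0.611,0.434,0],"angular":[0,0,108.4]},{"xyz":[-0.611,0.434,0],"angular":[0,0,108.4]},{"xyz":[-0.611,0.434,0],"angular":[0,0,108.4]},{"xyz":[-0.611,0.434,0],"angular":[0,0,108.4]},{"xyz":[-0.611,0.434,0],"angular":[0,0,108.4]},{"xyz":[-0.611,0.434,0],"angular":[0,0,108.4]},{"xyz":[-0.611,0.434,0],"angular":[0,0,108.4]}]' 0.7
python3 - <<'E'
from plan import *
c=np.array([.460,-.0775]);a=np.radians(55.4);u=np.array([np.cos(a),np.sin(a)])
p=c-u*(.055+.040)
print(delta(*target(*p,.05,55.4-90)))
shot('wrist','w1.png')
E
```

```text
time: 2.15
tool_pos: [0.4067, -0.1545, 0.239]
eef_rot: [0.0, 0.955, -0.297, 0.0]
wrist_force: [0.5, -0.3, -0.2]
finger_gap: 0.301
(array([  0. ,   1.3, 189. ]), array([-0.  , -0.03,  0.1 ]))
```

View pics/w1.png

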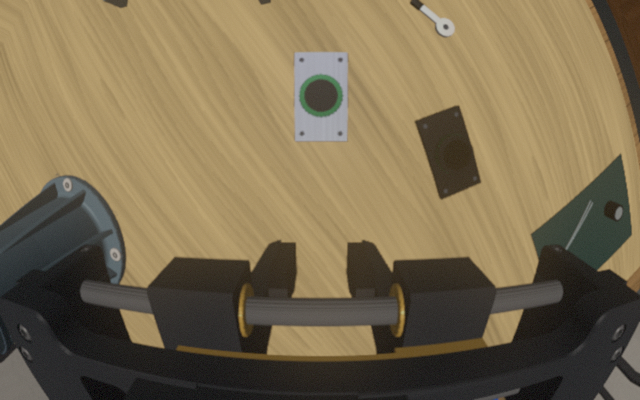

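```bash
python3 -m jog '[{"xyz":[0,0.001,0.05],"angular":[0,0,0]},{"xyz":[0,0.001,0.1],"angular":[0,0,0]},{"xyz":[0,0.001,0.15],"angular":[0,0,0]},{"xyz":[0,0.001,0.19],"angular":[0,0,0]},{"xyz":[0,0.001,0.21],"angular":[0,0,0]},{"xyz":[0,0.001,0.222],"angular":[0,0,0]},{"xyz":[0,0.001,0.23],"angular":[0,0,0]},{"xyz":[0,0.001,0.234],"angular":[0,0,0]},{"xyz":[0,0.001,0.234],"angular":[0,0,0]},{"xyz":[0,0.001,0.234],"angular":[0,0,0]}]'
python3 - <<'E'
from plan import *
p,r,o=tool(); print(p,o['wrist_force'],o['finger_gap'])
shot('wrist','w2.png');c=shot('top','top2.png')
cr=c['img'][150:310,230:450]
cv2.imwrite('pics/t2.png',cv2.resize(cv2.convertScaleAbs(cr,alpha=1.6),None,fx=3.6,fy=3.6,interpolation=cv2.INTER_CUBIC))
E
```

```text
time: 3.2
tool_pos: [0.4069, -0.157, 0.0057]
eef_rot: [0.0, 0.955, -0.297, 0.001]
wrist_force: [0.1, -0.6, 0.6]
finger_gap: 0.3
[ 0.40692115 -0.15700062  0.00565855] [ 0.14572721 -0.5712359   0.5520355 ] 0.30022128681784654
```

View pics/w2.png

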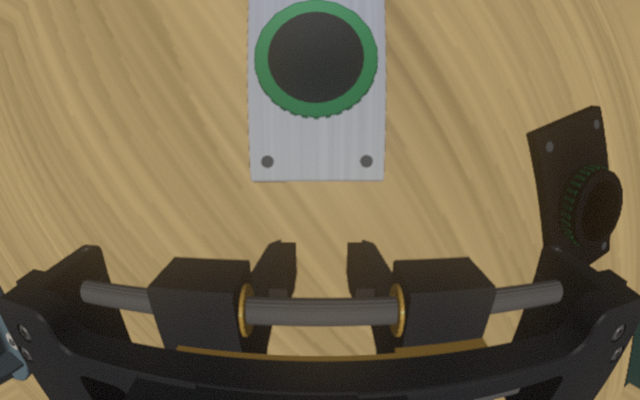

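View pics/t2.png

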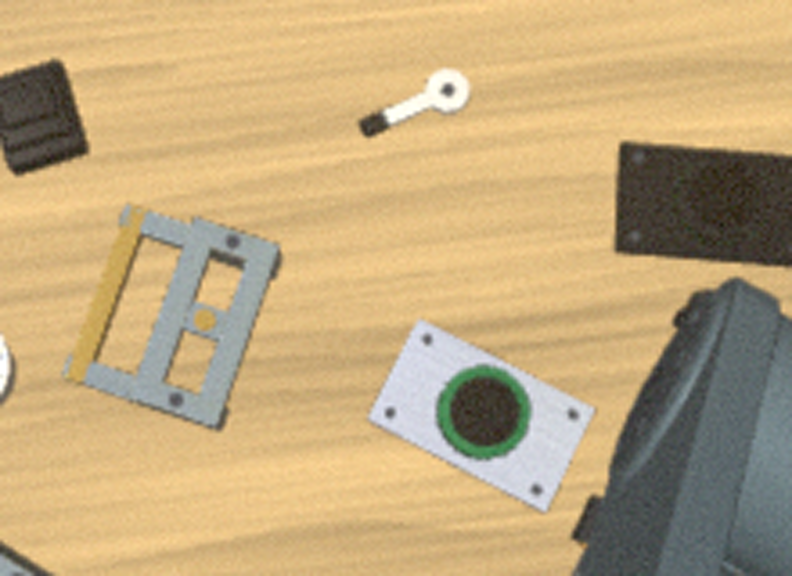

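```bash
cat >> plan.py <<'E'
def wpt(c,u,v,zt):
    """wrist pixel -> tool-frame point on plane tool z=zt"""
    x=(u-c['cx']);y=(v-c['cy']);r=np.hypot(x,y);th=r/c['fx']
    d=np.array([np.sin(th)*x/r,-np.sin(th)*y/r,-np.cos(th)]);T=np.array(c['tool_from_camera'])
    o=T[:3,3];d=T[:3,:3]@d; return (o+d*(zt-o[2])/d[2])*1000
E
python3 - <<'E'
from plan import *
c=load('w2.png')
for u,v,z in[(251,181,-.0045),(384,180,-.0045),(249,100,-.0045),(385,100,-.0045),(271,242,0),(295,242,0),(347,242,0),(372,242,0)]: print(wpt(c,u,v,z).round(1))
E
```

```text
[-33.4 -41.9  -4.5]
[ 30.2 -42.3  -4.5]
[-33.  -80.3  -4.5]
[ 29.5 -80.1  -4.5]
[-26.   -8.3   0. ]
[-13.4  -8.4   0. ]
[13.6 -8.4  0. ]
[26.8 -8.2  0. ]
```

Run:
```python
from plan import *
p,r,o=tool(); X=r.as_matrix()[:,0]; yaw=np.degrees(np.arctan2(X[1],X[0])); 
c=p+r.apply([-.0017,-.097,0]); b=w2b(c)*1000; phi=yaw+90-BA; print('plate',c,b,phi)
x0,y0=b; x1=-75; L=x1-x0; m0=np.tan(np.radians(phi))*L
def tp(x,y,ph,back=63.5):
    a=np.radians(ph); w=b2w((x-back*np.cos(a))/1000,(y-back*np.sin(a))/1000); return target(*w,p[2],ph+BA-90)
print('contact -2mm',delta(*tp(x0,y0,phi,65.5)))
for x in list(np.arange(x0+5,x1,5))+[x1]:
    t=(x-x0)/L; y=y0*(2*t**3-3*t*t+1)+m0*(t**3-2*t*t+t); dy=(y0*(6*t*t-6*t)+m0*(3*t*t-4*t+1))/L
    ph=np.degrees(np.arctan(dy)); print(round(x),round(y,1),round(ph,1),*[v.tolist() for v in delta(*tp(x,y,ph))])
```

```text
plate [ 0.46048637 -0.07614536  0.00555984] [-156.9685613    -3.67058335] -8.999434566386299
contact -2mm (array([ -1.7, -31.5,  -0. ]), array([ 0.  , -0.11, -0.  ]))
-152 -4.3 -6.1 [1.4, -38.6, -0.0] [0.01, -0.11, -2.94]
-147 -4.7 -3.4 [4.0, -43.8, 0.0] [0.01, -0.11, -5.6]
-142 -4.9 -1.0 [6.0, -49.1, 0.0] [0.01, -0.11, -7.96]
-137 -4.9 1.0 [7.4, -54.4, 0.0] [0.01, -0.11, -10.0]
-132 -4.8 2.7 [8.4, -59.7, 0.0] [0.02, -0.11, -11.72]
-127 -4.5 4.1 [8.8, -64.9, 0.0] [0.02, -0.11, -13.13]
-122 -4.1 5.2 [8.8, -70.1, 0.0] [0.02, -0.11, -14.21]
-117 -3.6 6.0 [8.3, -75.1, 0.0] [0.02, -0.11, -14.98]
-112 -3.0 6.4 [7.5, -80.1, 0.0] [0.02, -0.1, -15.43]
-107 -2.4 6.6 [6.3, -85.0, 0.0] [0.02, -0.1, -15.57]
-102 -1.9 6.4 [4.8, -89.8, 0.0] [0.02, -0.1, -15.4]
-97 -1.3 5.9 [2.9, -94.5, -0.0] [0.02, -0.11, -14.91]
-92 -0.8 5.1 [0.8, -99.2, -0.0] [0.02, -0.11, -14.1]
-87 -0.4 4.0 [-1.6, -103.8, -0.0] [0.02, -0.11, -12.98]
-82 -0.2 2.5 [-4.2, -108.3, -0.0] [0.02, -0.11, -11.54]
-77 -0.0 0.8 [-7.0, -112.9, -0.0] [0.01, -0.11, -9.78]
-75 -0.0 -0.0 [-8.2, -114.7, -0.0] [0.01, -0.11, -9.0]
```

```bash
python3 -m jog '[{"xyz":[-0.0017,-0.012,0],"angular":[0,0,0]},{"xyz":[-0.0017,-0.024,0],"angular":[0,0,0]},{"xyz":[-0.0017,-0.030,0],"angular":[0,0,0]},{"xyz":[-0.0017,-0.033,0],"angular":[0,0,0]},{"xyz":[0,-0.036,0],"angular":[0,0,-1.5]},{"xyz":[0.0014,-0.0386,0],"angular":[0,0,-2.9]},{"xyz":[0.0028,-0.0412,0],"angular":[0,0,-4.3]},{"xyz":[0.004,-0.0438,0],"angular":[0,0,-5.6]},{"xyz":[0.006,-0.049,0],"angular":[0,0,-8]},{"xyz":[0.0074,-0.0544,0],"angular":[0,0,-10]},{"xyz":[0.0084,-0.0597,0],"angular":[0,0,-11.7]},{"xyz":[0.0088,-0.065,0],"angular":[0,0,-13.1]},{"xyz":[0.0088,-0.070,0],"angular":[0,0,-14.2]},{"xyz":[0.0083,-0.075,0],"angular":[0,0,-15]},{"xyz":[0.0075,-0.080,0],"angular":[0,0,-15.4]},{"xyz":[0.0063,-0.085,0],"angular":[0,0,-15.6]},{"xyz":[0.0063,-0.085,0],"angular":[0,0,-15.6]}]'
cat > look.py <<'E'
import sys
from plan import *
k=sys.argv[1]
p,r,o=tool(); print(p,o['wrist_force'],o['time'])
np.savez('pics/pose%s.npz'%k,p=p,q=r.as_quat())
shot('wrist','w%s.png'%k);c=shot('top','top%s.png'%k);s=shot('side','side%s.png'%k)
A=cv2.resize(cv2.convertScaleAbs(c['img'][180:300,235:395],alpha=1.6),(640,480),interpolation=cv2.INTER_CUBIC)
cv2.imwrite('pics/t%s.png'%k,A)
E
python3 look.py 3
```

```text
time: 5.0
tool_pos: [0.4596, -0.0893, 0.0046]
eef_rot: [-0.0, 0.986, -0.165, -0.0]
wrist_force: [0.5, -0.1, 0.5]
finger_gap: 0.3
[ 0.45959212 -0.08926441  0.00461522] [ 0.50621713 -0.08718725  0.50566354] 5.0
```

View pics/w3.png

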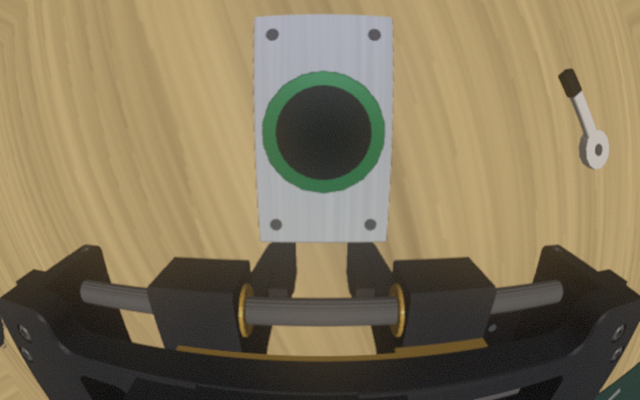

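View pics/t3.png

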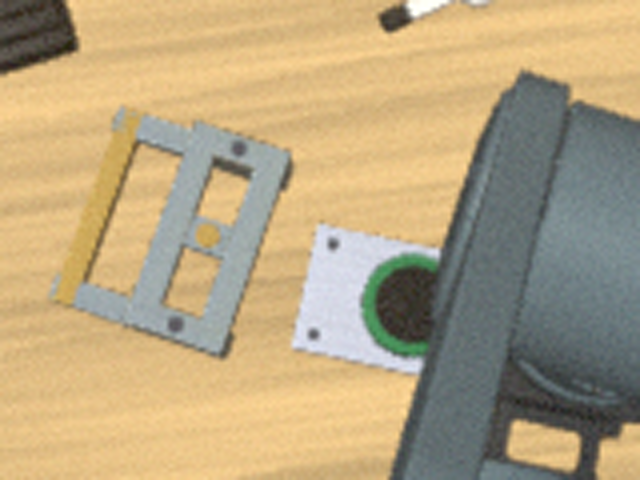

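Run:
```python
from plan import *
c=load('top3.png'); P=[pt(c,235+(a-1.5)/4,180+(b-1.5)/4,.01)[:2] for a,b in[(318,223),(293,348)]]
mid=w2b((P[0]+P[1])/2)*1000; d=P[0]-P[1]; print('lead mid',mid,'phi',np.degrees(np.arctan2(d[1],d[0]))+90-BA,np.linalg.norm(d))
d0=np.load('pics/pose3.npz');p=d0['p'];r=R.from_quat(d0['q']);X=r.as_matrix()[:,0];print('tool phi',np.degrees(np.arctan2(X[1],X[0]))+90-BA)
w=load('w3.png'); f=lambda u,v: wpt(w,u,v,-.005)
for q in[(256,17),(391,17),(260,241),(387,241)]: 
    t=f(*q)/1000; print(t*1000, w2b(p+r.apply(t))*1000)
print('centre from tool',w2b(p+r.apply([.001,-.0635,0]))*1000)
```

```text
lead mid [-50.72798373   4.13528298] phi 7.634155359640317 0.06366802578477822
tool phi 6.634737755780733
[ -29.82942962 -120.30454445   -5.        ] [-53.13545473  34.99462195]
[  32.44620836 -120.50321321   -5.        ] [-45.74282727 -26.84099053]
[-30.83102026 -10.88233157  -5.        ] [-161.94057293   23.34694611]
[ 33.55869735 -10.7681439   -5.        ] [-154.61444718  -40.62473481]
centre from tool [-105.99587194   -2.18923759]
```

```bash
cat > path.py <<'E'
import sys
from plan import *
x0,y0,phi,x1,y1,lat,step=map(float,sys.argv[1:8])  # lat: plate centre tool-x offset mm
p,r,o=tool(); L=x1-x0; m0=np.tan(np.radians(phi))*L
def tp(x,y,ph,back=63.5):
    a=np.radians(ph); w=b2w((x-back*np.cos(a)-lat*np.sin(a))/1000,(y-back*np.sin(a)+lat*np.cos(a))/1000); return target(*w,p[2],ph+BA-90)
for x in list(np.arange(x0,x1,step))+[x1]:
    t=(x-x0)/L; h=2*t**3-3*t*t
    y=y0*(h+1)-h*y1+m0*(t**3-2*t*t+t); dy=((y0-y1)*(6*t*t-6*t)+m0*(3*t*t-4*t+1))/L
    ph=np.degrees(np.arctan(dy)); print(round(x),round(y,1),round(ph,1),*[v.tolist() for v in delta(*tp(x,y,ph))])
E
python3 path.py -106 -2.2 6.6 -72 0 1 4
```

```text
-106 -2.2 6.6 [-0.1, -0.6, 0.0] [-0.01, 0.02, 0.0]
-102 -1.8 6.1 [-0.6, -4.6, 0.0] [-0.01, 0.02, 0.53]
-98 -1.4 5.5 [-1.2, -8.7, 0.0] [-0.01, 0.02, 1.12]
-94 -1.0 4.8 [-1.9, -12.7, 0.0] [-0.01, 0.02, 1.78]
-90 -0.7 4.1 [-2.5, -16.8, 0.0] [-0.01, 0.02, 2.51]
-86 -0.4 3.3 [-3.2, -20.8, 0.0] [-0.01, 0.02, 3.3]
-82 -0.2 2.4 [-3.9, -24.9, 0.0] [-0.01, 0.02, 4.16]
-78 -0.1 1.5 [-4.6, -29.0, 0.0] [-0.01, 0.02, 5.09]
-74 -0.0 0.5 [-5.3, -33.1, 0.0] [-0.01, 0.02, 6.08]
-72 0.0 0.0 [-5.6, -35.2, 0.0] [-0.01, 0.02, 6.6]
```

```bash
python3 -m jog '[{"xyz":[-0.0006,-0.0046,0],"angular":[0,0,0.5]},{"xyz":[-0.0012,-0.0087,0],"angular":[0,0,1.1]},{"xyz":[-0.0019,-0.0127,0],"angular":[0,0,1.8]},{"xyz":[-0.0025,-0.0168,0],"angular":[0,0,2.5]},{"xyz":[-0.0032,-0.0208,0],"angular":[0,0,3.3]},{"xyz":[-0.0039,-0.0249,0],"angular":[0,0,4.2]},{"xyz":[-0.0039,-0.0249,0],"angular":[0,0,4.2]}]'
python3 look.py 4
```

```text
time: 5.85
tool_pos: [0.464, -0.0646, 0.0047]
eef_rot: [-0.0, 0.98, -0.201, -0.0]
wrist_force: [0.1, -0.4, -0.2]
finger_gap: 0.3
[ 0.46401654 -0.06464575  0.00468543] [ 0.06183188 -0.37119635 -0.21308442] 5.85
```

View pics/w4.png

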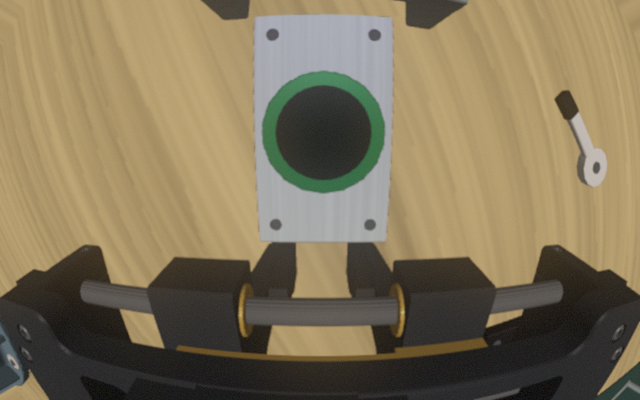

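View pics/t4.png

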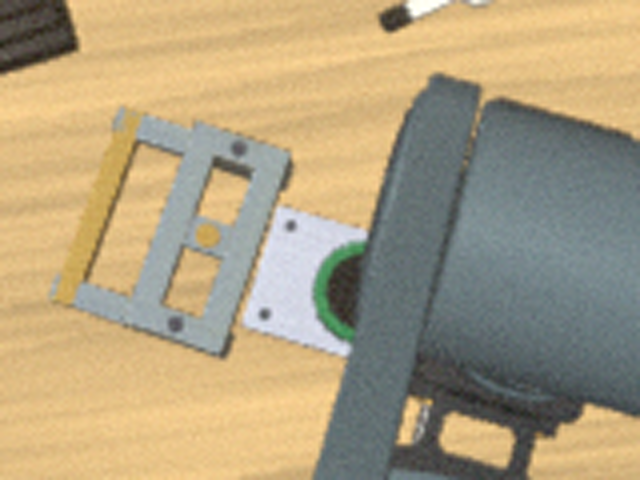

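Run:
```python
from plan import *
w=load('w4.png')
cv2.imwrite('pics/w4c.png',cv2.resize(w['img'][0:60,190:480],(790,165),interpolation=cv2.INTER_CUBIC))
for u,v in[(249,18),(406,26),(222,18),(430,28)]: print(wpt(w,u,v,.0047).round(1))
for q in[(256,17),(391,17),(260,241),(387,241)]: print('plate',wpt(w,*q,-.0053).round(1))
d0=np.load('pics/pose4.npz');p=d0['p'];r=R.from_quat(d0['q']);X=r.as_matrix()[:,0];print('tool phi',np.degrees(np.arctan2(X[1],X[0]))+90-BA,w2b(p+r.apply([.001,-.0635,0]))*1000)
```

```text
[ -35.4 -123.3    4.7]
[  42.3 -119.6    4.7]
[ -49.5 -124.9    4.7]
[  55.1 -120.     4.7]
plate [ -29.8 -120.2   -5.3]
plate [  32.4 -120.4   -5.3]
plate [-30.8 -11.   -5.3]
plate [ 33.5 -10.9  -5.3]
tool phi 2.390232779722467 [-81.58605308  -0.23622654]
```

View pics/w4c.png

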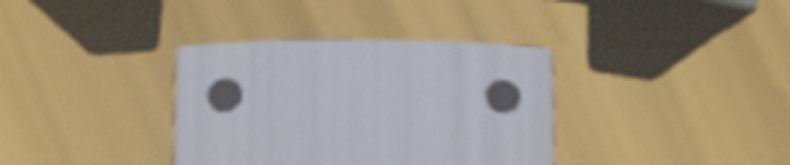

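```bash
python3 path.py -81.6 -0.3 2.4 -66 0 1 4
python3 - <<'E'
from plan import *
p=tool()[0]
for x in(-40,-20,-10,-5,-2,0,2):print(x,*[v.tolist() for v in delta(*target(*b2w((x-63.5)/1000,.001),p[2],BA-90))])
E
```

```text
-82 -0.3 2.4 [-0.3, -0.5, -0.0] [-0.0, -0.01, 0.01]
-78 -0.2 1.7 [-1.1, -4.5, 0.0] [-0.0, -0.01, 0.74]
-74 -0.1 1.0 [-1.7, -8.5, 0.0] [-0.0, -0.01, 1.39]
-70 -0.0 0.4 [-2.2, -12.5, 0.0] [-0.0, -0.01, 1.96]
-66 0.0 0.0 [-2.6, -16.2, 0.0] [-0.0, -0.01, 2.41]
-40 [-1.5, -42.1, 0.0] [-0.0, -0.01, 2.41]
-20 [-0.6, -62.1, 0.0] [-0.0, -0.01, 2.41]
-10 [-0.2, -72.1, 0.0] [-0.0, -0.01, 2.41]
-5 [-0.0, -77.1, 0.0] [-0.0, -0.01, 2.41]
-2 [0.1, -80.1, 0.0] [-0.0, -0.01, 2.41]
0 [0.2, -82.1, 0.0] [-0.0, -0.01, 2.41]
2 [0.3, -84.1, 0.0] [-0.0, -0.01, 2.41]
```

```bash
python3 -m jog '[{"xyz":[-0.0011,-0.0045,0],"angular":[0,0,0.7]},{"xyz":[-0.0017,-0.0085,0],"angular":[0,0,1.4]},{"xyz":[-0.0022,-0.0125,0],"angular":[0,0,2.0]},{"xyz":[-0.0026,-0.0162,0],"angular":[0,0,2.4]},{"xyz":[-0.0024,-0.020,0],"angular":[0,0,2.4]},{"xyz":[-0.0023,-0.024,0],"angular":[0,0,2.4]},{"xyz":[-0.0021,-0.028,0],"angular":[0,0,2.4]},{"xyz":[-0.0019,-0.032,0],"angular":[0,0,2.4]},{"xyz":[-0.0017,-0.037,0],"angular":[0,0,2.4]},{"xyz":[-0.0015,-0.042,0],"angular":[0,0,2.4]},{"xyz":[-0.0015,-0.042,0],"angular":[0,0,2.4]}]'
python3 look.py 5
```

```text
time: 7.1
tool_pos: [0.4794, -0.0254, 0.0047]
eef_rot: [-0.0, 0.975, -0.221, 0.0]
wrist_force: [0.1, -0.6, 0.7]
finger_gap: 0.303
[ 0.47942811 -0.02535193  0.00466256] [ 0.07200738 -0.59597255  0.71674302] 7.1
```

View pics/w5.png

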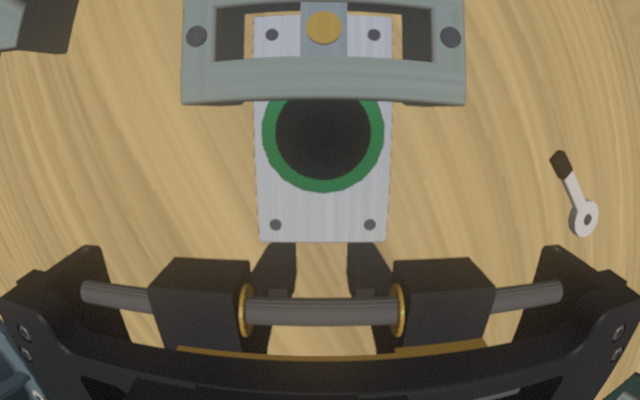

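View pics/t5.png

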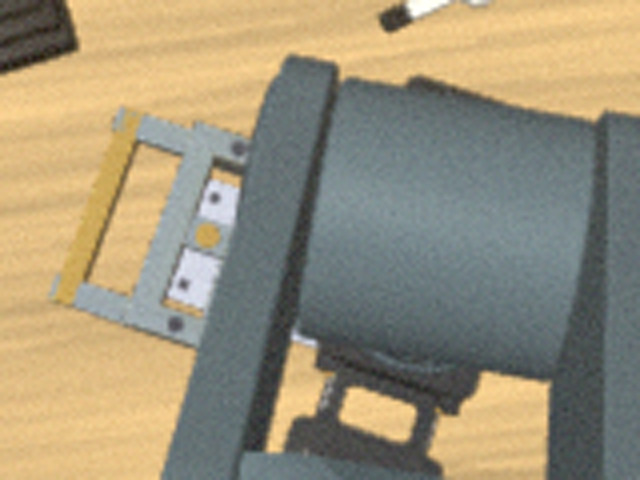

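```bash
python3 -m jog '[{"xyz":[0,-0.004,0],"angular":[0,0,0]},{"xyz":[0,-0.008,0],"angular":[0,0,0]},{"xyz":[0,-0.012,0],"angular":[0,0,0]},{"xyz":[0,-0.016,0],"angular":[0,0,0]},{"xyz":[0,-0.020,0],"angular":[0,0,0]},{"xyz":[0,-0.024,0],"angular":[0,0,0]},{"xyz":[0,-0.028,0],"angular":[0,0,0]},{"xyz":[0,-0.031,0],"angular":[0,0,0]},{"xyz":[0,-0.033,0],"angular":[0,0,0]},{"xyz":[0,-0.035,0],"angular":[0,0,0]},{"xyz":[0,-0.035,0],"angular":[0,0,0]}]'
python3 look.py 6
```

```text
time: 8.35
tool_pos: [0.4945, 0.0057, 0.0048]
eef_rot: [-0.0, 0.975, -0.222, 0.0]
wrist_force: [0.1, 0.3, -0.6]
finger_gap: 0.302
[0.49445489 0.00570216 0.00475106] [ 0.08768927  0.34932602 -0.57956326] 8.35
```

View pics/w6.png

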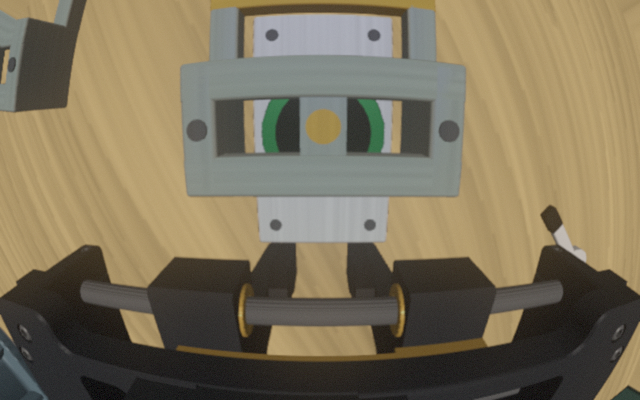

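```bash
python3 -m jog '[{"xyz":[0,-0.001,0],"angular":[0,0,0]},{"xyz":[0,-0.002,0],"angular":[0,0,0]},{"xyz":[0,-0.003,0],"angular":[0,0,0]},{"xyz":[0,-0.004,0],"angular":[0,0,0]},{"xyz":[0,-0.004,0],"angular":[0,0,0]}]'; python3 -m jog '[{"xyz":[0,-0.001,0],"angular":[0,0,0]},{"xyz":[0,-0.001,0],"angular":[0,0,0]}]';python3 -m jog '[{"xyz":[0,-0.001,0],"angular":[0,0,0]},{"xyz":[0,-0.001,0],"angular":[0,0,0]}]'; python3 look.py 7
```

```text
time: 9.0
tool_pos: [0.496, 0.0089, 0.0047]
eef_rot: [0.0, 0.975, -0.221, -0.0]
wrist_force: [-1.2, -2.3, 0.8]
finger_gap: 0.297
time: 9.2
tool_pos: [0.496, 0.0091, 0.0047]
eef_rot: [0.001, 0.975, -0.221, -0.0]
wrist_force: [-4.0, -7.4, 3.1]
finger_gap: 0.298
time: 9.4
tool_pos: [0.4961, 0.0092, 0.0047]
eef_rot: [0.002, 0.975, -0.221, -0.001]
wrist_force: [-5.7, -11.6, 4.3]
finger_gap: 0.3
[0.49608483 0.00922644 0.00470462] [ -5.68075135 -11.63596924   4.269338  ] 9.4
```

View pics/w7.png

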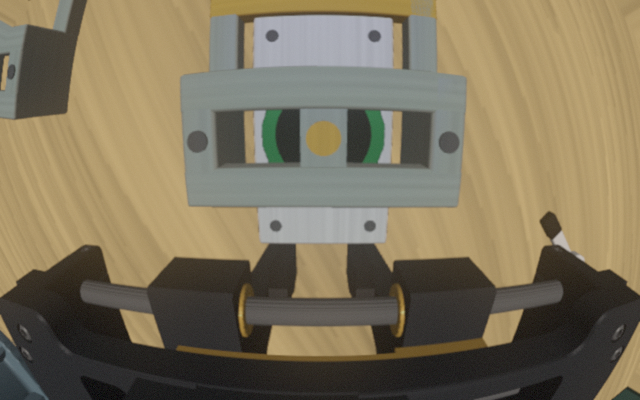

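The stop is reached: the arm stalled and the wrist force rose to about 13 N along the passage. Backing off.

```bash
python3 -m jog '[{"xyz":[0,0.003,0],"angular":[0,0,0]},{"xyz":[0,0.008,0],"angular":[0,0,0]},{"xyz":[0,0.02,0],"angular":[0,0,0]},{"xyz":[0,0.04,0],"angular":[0,0,0]},{"xyz":[0,0.06,0],"angular":[0,0,0]},{"xyz":[0,0.06,-0.03],"angular":[0,0,0]},{"xyz":[0,0.06,-0.08],"angular":[0,0,0]},{"xyz":[0,0.08,-0.12],"angular":[0,0,0]},{"xyz":[0,0.12,-0.16],"angular":[0,0,0]},{"xyz":[0,0.16,-0.2],"angular":[0,0,0]},{"xyz":[0,0.18,-0.22],"angular":[0,0,0]},{"xyz":[0,0.18,-0.22],"angular":[0,0,0]},{"xyz":[0,0.18,-0.22],"angular":[0,0,0]}]'; python3 look.py 8
python3 - <<'E'
from h import *
a=load('side8.png')['img'];cv2.imwrite('pics/s8.png',cv2.resize(a[120:240,230:390],(800,600),interpolation=cv2.INTER_CUBIC))
E
```

```text
time: 10.85
tool_pos: [0.4189, -0.152, 0.2249]
eef_rot: [0.0, 0.975, -0.223, 0.001]
wrist_force: [-0.0, 0.7, 0.0]
finger_gap: 0.299
[ 0.41892144 -0.15202424  0.22488431] [-0.01016355  0.69825227  0.02924493] 10.85
```

View pics/t8.png

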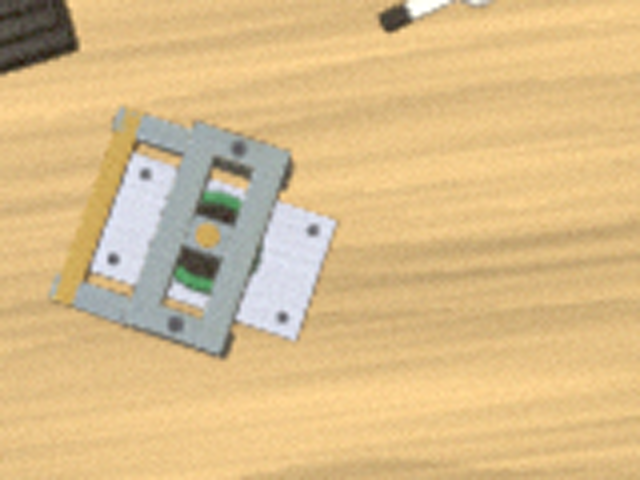

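View pics/s8.png

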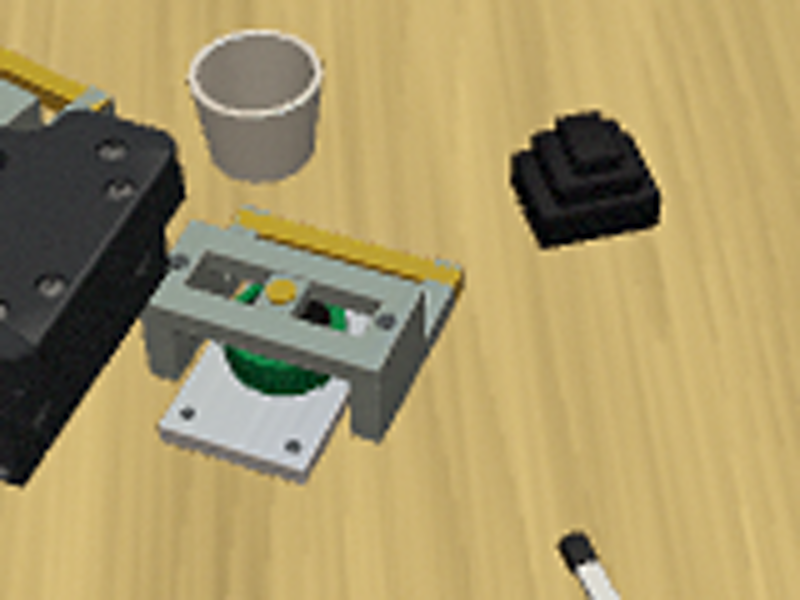

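View pics/w8.png

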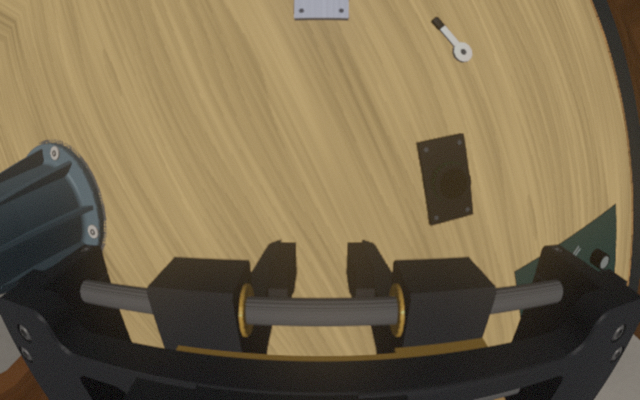

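The carrier lies flat under the bridge, leading edge against the brass along its whole width. A final numeric check, then hand in.

Run:
```python
from plan import *
c=load('top8.png');f=lambda a,b:pt(c,235+(a-1.5)/4,180+(b-1.5)/4,.01)[:2]
A,B=f(337,220),f(297,340); d=A-B
print('trailing mid',w2b((A+B)/2)*1000,'skew',np.degrees(np.arctan2(d[1],d[0]))+90-BA)
S=[f(145,174),f(113,259),f(313,230),f(282,318)]; print('screw mean (=centre)',w2b(sum(S)/4)*1000)
i=load('top0.png')['img'];j=c['img']
df=cv2.absdiff(i,j).max(2)
for n,(x0,y0,x1,y1) in dict(prism=(222,162,260,202),lever=(325,165,365,192),cup=(198,232,238,270)).items(): print(n,(df[y0:y1,x0:x1]>40).sum())
print(ctrl.get_obs()['wrist_force']); ctrl.hand_in()
```

```text
trailing mid [-55.31699315  -0.30185973] skew 0.42721487559153104
screw mean (=centre) [-0.08807618 -0.0029265 ]
prism 0
lever 0
cup 0
[-0.02904893  0.38613842 -0.1487236 ]
the job is handed in; nothing more can be done
```

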